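# Tare the balance behind a closed draft shield

### The job

Tare the laboratory balance for the empty crucible on its pan: with a fingertip ease the sliding lid of the draft shield fully shut without banging it against its stop, then tap the tare key (the wide oblong one), and when that is up again tap the print key (the square one at the end of the row) to record the zero. Only touch, do not pinch or lift anything, keep every touch light, do not press the two round keys or tap a key while the lid is open, and leave the crucible, flasks and jar as they stand.

Things in the scene. Friction and masses are not known exactly. Their poses are not given: they have to be found in the camera images.
- balance: white precision balance, 340 mm deep (x), 205 wide (y), fixed. Origin: under its middle, at bench height; x axis to its back. Front to back: sloped terminal (x -158 to -50 mm) with a row of four keys at x -132, z 46 mm, round, round, oblong, square from +y to -y at y = 80, 42, -8, -64 mm, and a display; clear draft shield (x -50 to 100, y +-88); white rear housing (x 100 to 185), as high
- lid_ridge (a point): middle of the back face of the finger ridge on the draft shield's sliding lid, 8 mm above the lid. The lid is a framed clear pane 154 (x) x 177 x 5 mm on top of the shield, top face 137.5 mm above the bench; the ridge is a grey bar across it, 100 mm long (y), 10 thick (x), 16 high, 8 mm behind the lid's front edge. x axis to the balance's back; moves with the lid
- shield_lid (a joint): how far the lid stands open, m: 0 = shut, against its hard front stop; grows as it slides to the balance's back, 0.1 at most. Starts 0.045 to 0.095 open. It slides with about 1.2 N and stays where it is left; it cannot come off. To shut it, its ridge is pushed towards the keys
- tare_top (a point): centre of the top face of the tare key (third from the +y end): wide oblong, 20 mm (x) x 46 mm (y), black, 9 mm proud of the sloped panel. z axis: the panel's normal (10 degrees off vertical, leaning to the front); y: along the row to the balance's +y end; x: up the slope to the display. Moves down with the key
- tare_key (a joint): travel of the tare key (third from the +y end): 0 up, 0.006 m fully down; a press counts from 2 mm. Sprung: it gives from 1.5 N, needs 2.7 N at 2 mm, 3.9 N at 4 mm and 5.1 N at the bottom, and comes back up when let go
- print_top (a point): centre of the top face of the print key (the last, at the -y end): square, 20 x 20 mm, black, 9 mm proud of the sloped panel. z axis: the panel's normal (10 degrees off vertical, leaning to the front); y: along the row to the balance's +y end; x: up the slope to the display. Moves down with the key
- print_key (a joint): travel of the print key (the last, at the -y end): 0 up, 0.006 m fully down; a press counts from 2 mm. Sprung: it gives from 1.5 N, needs 2.7 N at 2 mm, 3.9 N at 4 mm and 5.1 N at the bottom, and comes back up when let go
- menu_top (a point): centre of the top face of the menu key (second from the +y end; not to be pressed): round, 18 mm across, black, 9 mm proud of the sloped panel. z axis: the panel's normal (10 degrees off vertical, leaning to the front); y: along the row to the balance's +y end; x: up the slope to the display. Moves down with the key
- menu_key (a joint): travel of the menu key (second from the +y end; not to be pressed): 0 up, 0.006 m fully down; a press counts from 2 mm. Sprung: it gives from 1.5 N, needs 2.7 N at 2 mm, 3.9 N at 4 mm and 5.1 N at the bottom, and comes back up when let go
- power_top (a point): centre of the top face of the power key (the first, at the +y end; not to be pressed): round, 18 mm across, black, 9 mm proud of the sloped panel. z axis: the panel's normal (10 degrees off vertical, leaning to the front); y: along the row to the balance's +y end; x: up the slope to the display. Moves down with the key
- power_key (a joint): travel of the power key (the first, at the +y end; not to be pressed): 0 up, 0.006 m fully down; a press counts from 2 mm. Sprung: it gives from 1.5 N, needs 2.7 N at 2 mm, 3.9 N at 4 mm and 5.1 N at the bottom, and comes back up when let go
- crucible: white ceramic crucible, 44 mm across and 34 mm high, standing on the balance's steel pan (110 mm across, top 65 mm above the bench) inside the shield; origin under its middle
- flask_large: stoppered glass volumetric flask, 191 mm high, bulb 66 mm across, loose on the bench beside the balance; origin under its middle
- flask_small: stoppered glass volumetric flask, 157 mm high, bulb 54 mm across, loose on the bench beside the balance; origin under its middle
- jar: amber glass jar with a white cap, 60 mm across and 85 mm high, loose on the bench beside the balance; origin under its middle
Not all that is in view belongs to the job. What is shaped like the flask_small but brown is not meant.

How it is judged:
By the outcome, as a careful person would: the job done as asked, in the order asked, and still so for the second after the job is handed in, with the robot touching nothing.
It also fails if it takes over 58 s, if anything falls off the work surface, if the arm or the gripper's body presses on something with over 40 N, if the wrist force passes 120 N, or if a joint passes its speed limit or range.

### The arm

A 6-joint arm with a two-finger parallel gripper is mounted at the origin on the work surface. World frame = base frame: x ahead of the robot, y to its left, z up, the work surface at z = 0. Lengths are in m, angles in degrees, forces in N, time in s.
With the tool pointing down it reaches from about 0.225 to 0.725 m from the base axis. Payload 3.1 kg.
Tool frame: the origin (TCP) lies at the centre of the arm's flange, where the gripper is bolted on; the fingertips stand 173 mm ahead of it and the grasp point (between the pads) lies 155 mm ahead of it (manip.tcp_to_tips is the distance from the TCP to the fingertips, in m); z points along the fingers, y is the line along which they close (so a half turn about z gives the same grasp; the last joint's range is limited). The gripper opens to 85 mm and grips with 20 to 120 N. Pads are 22 mm wide; open, the fingers measure 114 mm over their backs; the gripper's body (76 mm by 85 mm) begins 54 mm behind the grasp point. The pads swing forward as they close: fully open they stand 13 mm farther back than shut.
Start: joints at [56.505, 2.75, 5.684, 92.934, 0, 82.678], TCP at [0.232, 0.471, 0.405] pointing down, gripper open.
Joint ranges: [-166.93, 166.93], [-56.73, 111.36], [-69.38, 81.34], [-121.58, 131.49], [-85.45, 84.26], [-180, 180]. Speed limits (degrees/s): [159.86, 159.86, 180, 180, 180, 180].

### API

Orientations are given as a 3x3 rotation matrix whose columns are the frame's x, y, z axes.
In Python, from cell import manip gives the robot as it stands.
- The arm moves only by the shell command python3 -m handwheel 'ROWS' [FORCE]. ROWS is text: rows parted by semicolons, each of 7 numbers parted by spaces: the turn, a rotation vector about the tool's x, y, z as a fraction of full scale, then the shift along the tool's x, y, z as a fraction of full scale, then the opening in per cent of the stroke, from 0 (shut) to 100 (fully open). A call has 1 to 8 rows; each row shifts and turns the commanded pose from where the row before left it, along the tool's axes as they then stand; what a row does not reach is not made up. Full scale, the value 1, is 0.08 m for a shift and 180 degrees for a turn. A row lasts 1/12 s, in which the tool goes at most 41.7 mm and 7.16 degrees, less where a joint would pass 70% of its speed; a pose out of reach is approached as far as the arm can. A call with a number of a shift or a turn outside -1 to 1 is refused whole. A call with a gripper value outside its range is refused whole. The fingers move at their own pace and stop on an object; FORCE is the grip in N (left out, the last holds). Time passes only in rows, so rows that do not move let the fingers close. It gives the time, the measured TCP pose, the force, the opening and the grip force at its end, in the units of the state.
- manip.get_obs(): the state, without advancing time (a new reading comes with each control period).
- manip.capture(name): name is "side" or "top"; returns the picture (400x640x3 uint8, red, green, blue); there is no depth.
- manip.camera_info(name): a dict with "fx", "fy", "cx", "cy" (pixels), "R" (3x3) and "t" (3): a world point X has camera coordinates R X + t. Camera axes: x right, y down, z forward; pixel columns grow to the right and rows downward; lengths in m; the calibration is good to about 2 mm. A picture is of the moment at which its call begins. camera_info takes no time and is no camera call.
- manip.close_job(): hands the job in; it is judged then, once.
The state is a dict: "time": time; "joint_pos": joint angles; "dq": joint speeds; "joint_torque": joint torques, N m; "ee_pos": TCP position; "ee_rot": TCP orientation; "ft_force": force on the tool from outside, world axes, zero at the start; "wrist_torque": the same for the moment, N m; "finger_gap": opening from 0.0 (shut) to 1.0 (fully open); "grasp_force": force on a finger pad.
Only numpy, scipy, OpenCV 4.12 (cv2) and the standard library are available. Lean on these libraries where they do the work, as an engineer would, in place of code of your own. Each camera call takes 0.05 s, during which the arm holds its last target. There are 200 camera calls.

## Working session

There is one attempt and no reset: what is moved stays moved. The work goes in short steps, Python scripts to look and compute and a shell command to move; the robot and the scene stay as the last step left them, time stands still between calls to the robot, and variables do not carry over. Pictures are saved under pics/ and viewed, at most 12 in all, crops included, and the job is handed in when it is done.

```bash
mkdir -p pics; ls
python3 - <<'E'
from cell import manip
import cv2,json
for n in("side","top"):
    cv2.imwrite(f"pics/{n}0.png",manip.capture(n)[:,:,::-1]); print(n,manip.camera_info(n))
o=manip.get_obs();print(o, manip.tcp_to_tips)
E
```

```text
pics
side {'fx': 369.70569297056414, 'fy': 369.70569297056414, 'cx': 324.4843770783957, 'cy': 196.76208161767275, 'R': array([[ 0.71736122, -0.69640667, -0.0202639 ],
       [-0.44158418, -0.43198941, -0.78637686],
       [ 0.5388843 ,  0.57306448, -0.61741462]]), 't': array([-0.39234809,  0.38694544,  0.49902869])}
top {'fx': 516.224287258111, 'fy': 516.224287258111, 'cx': 319.3554220864435, 'cy': 198.3855390311068, 'R': array([[-3.18607988e-03, -9.99731701e-01,  2.29428785e-02],
       [-9.91273094e-01,  1.33883243e-04, -1.31824258e-01],
       [ 1.31785818e-01, -2.31626607e-02, -9.91007563e-01]]), 't': array([0.06384704, 0.62718947, 1.33006614])}
{'time': 0.1, 'joint_pos': array([5.65089721e+01, 2.78976828e+00, 5.60024452e+00, 9.29344484e+01,
       4.81732996e-04, 8.26786343e+01]), 'dq': array([ 0.01506582, -0.08265868,  0.23011109, -0.03810123,  0.0536217 ,
        0.0045829 ]), 'joint_torque': array([ 2.19666479e-03, -3.39850438e+01,  3.20936286e+01,  1.58369564e-02,
       -2.01285593e-04, -7.22483492e-06]), 'ee_pos': array([0.23143834, 0.47102452, 0.40362064]), 'ee_rot': array([[-8.97491844e-01,  4.41029417e-01, -1.20096665e-03],
       [ 4.41030961e-01,  8.97490085e-01, -1.79984325e-03],
       [ 2.84071838e-04, -2.14500811e-03, -9.99997659e-01]]), 'ft_force': array([ 0.17955959, -0.21140576,  0.30827238]), 'wrist_torque': array([-0.02221232, -0.02849979, -0.00071827]), 'grasp_force': 0.0, 'finger_gap': 1.0001817242930804} 0.1734
```

View pics/side0.png

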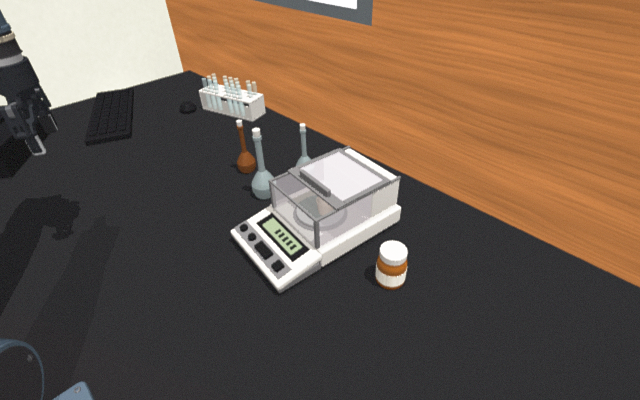

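View pics/top0.png

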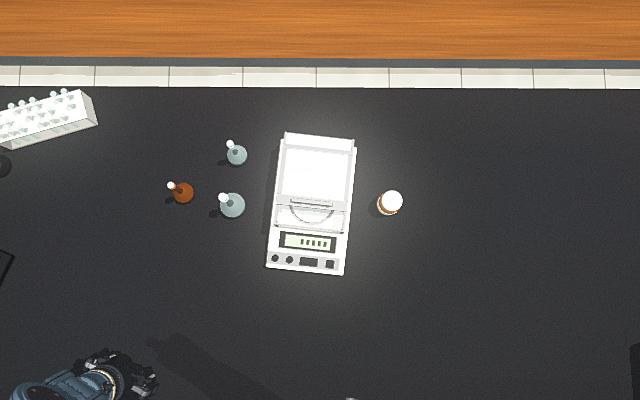

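The side view shows the keys from (243,228) to (278,266) and the ridge near (315,181). The top view shows the keys at (275,258), (290,260), (308,262) and (330,264), and the ridge near (312,202). The lid is open, the jar is on the -y side and the flasks are on the +y side. I'll now measure the keys and ridge.

```bash
cat > h.py <<'E'
import numpy as np,cv2
from cell import manip
def ray(n,uv):
    c=manip.camera_info(n);R=c["R"];o=-R.T@c["t"]
    d=R.T@np.array([(uv[0]-c["cx"])/c["fx"],(uv[1]-c["cy"])/c["fy"],1]);return o,d/np.linalg.norm(d)
def plane(n,uv,z):
    o,d=ray(n,uv);return o+d*(z-o[2])/d[2]
def tri(a,b):
    o1,d1=ray("side",a);o2,d2=ray("top",b)
    s=np.linalg.lstsq(np.c_[d1,-d2],o2-o1,rcond=None)[0]
    p,q=o1+s[0]*d1,o2+s[1]*d2;return (p+q)/2,np.linalg.norm(p-q)
def blobs(n,img,box,thr,amin=15,amax=400):
    x0,y0,x1,y1=box;g=img[y0:y1,x0:x1].max(2)
    k,_,st,ce=cv2.connectedComponentsWithStats((g<thr).astype(np.uint8))
    return [(ce[i]+[x0,y0],st[i]) for i in range(1,k) if amin<=st[i,4]<=amax]
E
python3 - <<'E'
from h import *
s=cv2.imread("pics/side0.png");t=cv2.imread("pics/top0.png")
for n,im,b in(("side",s,(228,215,295,285)),("top",t,(267,250,342,272))):
    for th in(70,110):
        print(n,th,[(c.round(1).tolist(),st.tolist()) for c,st in blobs(n,im,b,th)])
a=cv2.resize(s[140:290,225:405],None,fx=4,fy=4,interpolation=cv2.INTER_CUBIC)
cv2.imwrite("pics/s1.png",a)
cv2.imwrite("pics/t1.png",cv2.resize(t[125:280,260:365],None,fx=3.8,fy=3.8,interpolation=cv2.INTER_CUBIC))
E
```

```text
side 70 [([276.2, 234.3], [29, 0, 38, 46, 207]), ([243.5, 227.6], [12, 9, 8, 8, 41]), ([251.5, 236.8], [20, 18, 8, 8, 45]), ([263.0, 249.8], [27, 26, 18, 18, 170]), ([277.4, 265.8], [44, 45, 12, 12, 85])]
side 110 [([276.8, 233.8], [29, 0, 38, 46, 281]), ([243.4, 227.5], [12, 9, 8, 8, 53]), ([251.5, 236.7], [20, 18, 8, 8, 55]), ([263.1, 250.0], [26, 26, 19, 19, 199]), ([277.2, 265.7], [43, 45, 14, 13, 109]), ([292.3, 282.9], [61, 66, 6, 4, 15])]
top 70 [([283.4, 269.6], [0, 18, 36, 4, 51])]
top 110 [([325.6, 250.7], [45, 0, 23, 3, 38]), ([274.6, 257.8], [5, 5, 7, 7, 34]), ([289.0, 259.1], [19, 6, 7, 7, 37]), ([308.1, 261.4], [33, 7, 18, 10, 135]), ([329.3, 263.6], [59, 10, 8, 8, 59]), ([279.9, 270.0], [0, 17, 36, 5, 91])]
```

View pics/s1.png

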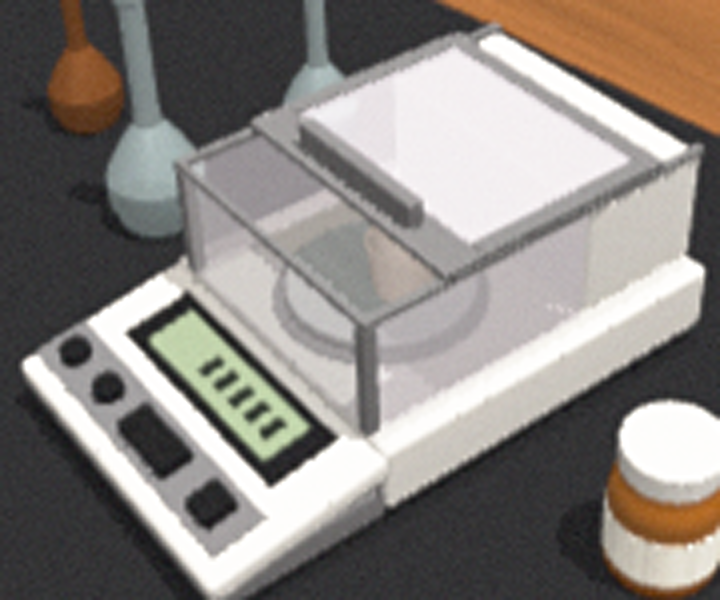

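View pics/t1.png

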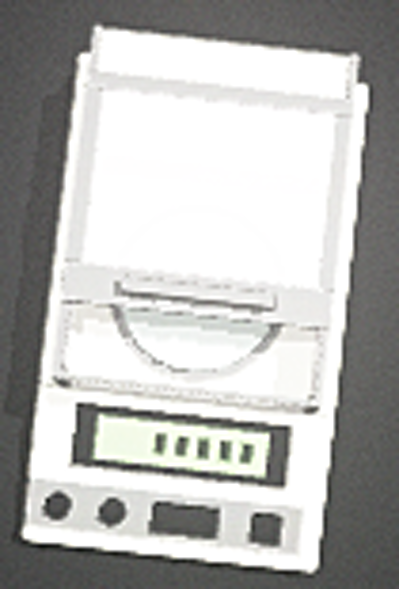

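The crops show the four keys clearly. The ridge's back top edge runs from about (302,169) to (330,190) in the side image and from (290,199) to (332,203) in the top image. The lid is roughly half open.

Run:
```python
from h import *
S=[(243.4,227.5),(251.5,236.7),(263.05,249.9),(277.3,265.7)];T=[(274.6,257.8),(289,259.1),(308.1,261.4),(329.3,263.6)]
K=[]
for a,b in zip(S,T):
    p,e=tri(a,b);K.append(p);print(p.round(4),round(e,4),plane("top",b,.046).round(4),plane("side",a,.046).round(4), plane("side",a,.054).round(4))
for pts in (np.array(K),np.array([plane("top",b,.048) for b in T]),np.array([plane("side",b,.048) for b in S])):
    # fit yaw
    L=np.c_[[-.132]*4,[.080,.042,-.008,-.064]];P=pts[:,:2]
    l=L-L.mean(0);q=P-P.mean(0)
    th=np.arctan2((l[:,0]*q[:,1]-l[:,1]*q[:,0]).sum(),(l*q).sum())
    R=np.array([[np.cos(th),-np.sin(th)],[np.sin(th),np.cos(th)]]);o=P.mean(0)-R@L.mean(0)
    print("yaw",np.degrees(th),"org",o,"res mm",((P-(L@R.T+o))*1e3).round(1).tolist())
    for a,b in(((302,169.5),(290.3,198.7)),((330.5,190),(332.4,203.4))):
        print(" ridge end bal frame: tri",(R.T@(tri(a,b)[0][:2]-o)).round(4),tri(a,b)[0][2].round(4),"top",(R.T@(plane("top",b,.1535)[:2]-o)).round(4),"side",(R.T@(plane("side",a,.1535)[:2]-o)).round(4))
```

```text
[0.4703 0.1804 0.0412] 0.0013 [0.4708 0.1798 0.046 ] [0.4673 0.1759 0.046 ] [0.4632 0.1677 0.054 ]
[0.4664 0.1431 0.041 ] 0.0022 [0.4673 0.1424 0.046 ] [0.4629 0.1388 0.046 ] [0.4589 0.1312 0.054 ]
[0.4604 0.0932 0.0409] 0.002 [0.4612 0.0927 0.046 ] [0.457  0.0893 0.046 ] [0.4531 0.0824 0.054 ]
[0.4545 0.0379 0.0407] 0.002 [0.4554 0.0376 0.046 ] [0.4511 0.0343 0.046 ] [0.4472 0.0282 0.054 ]
yaw -6.371506903522287 org [0.59269618 0.08658307] res mm [[-0.1, -0.3], [0.2, 0.1], [-0.2, -0.1], [0.1, 0.2]]
 ridge end bal frame: tri [0.0145 0.0511] 0.1496 top [0.0132 0.0513] side [0.0121 0.0459]
 ridge end bal frame: tri [ 0.0134 -0.0519] 0.1539 top [ 0.0131 -0.0517] side [ 0.014  -0.0517]
yaw -6.27386795140519 org [0.59347692 0.08626231] res mm [[-0.3, -0.5], [0.4, -0.1], [-0.2, 0.0], [0.1, 0.6]]
 ridge end bal frame: tri [0.0137 0.0513] 0.1496 top [0.0125 0.0515] side [0.0114 0.0461]
 ridge end bal frame: tri [ 0.0125 -0.0517] 0.1539 top [ 0.0122 -0.0515] side [ 0.0131 -0.0515]
yaw -6.553003584476373 org [0.5882977  0.08030079] res mm [[-0.0, -1.0], [-0.0, -0.2], [-0.2, 0.2], [0.3, 1.0]]
 ridge end bal frame: tri [0.018  0.0579] 0.1496 top [0.0167 0.0581] side [0.0156 0.0527]
 ridge end bal frame: tri [ 0.0172 -0.0451] 0.1539 top [ 0.0169 -0.0449] side [ 0.0179 -0.0449]
```

```bash
cat >> h.py <<'E'
from scipy.spatial.transform import Rotation as Ro
YAW=-6.4; ORG=np.array([.5925,.0862,0])
RB=Ro.from_euler('z',YAW,degrees=True).as_matrix()
def tip():
    o=manip.get_obs();return RB.T@(o["ee_pos"]+o["ee_rot"]@[0,0,manip.tcp_to_tips]-ORG),o
def todo(p,tilt=0):
    t,o=tip();a=np.radians(tilt);z=np.array([np.sin(a),0,-np.cos(a)]);y=np.array([0,1,0]);G=RB@np.c_[np.cross(y,z),y,z]
    goal=RB@np.array(p)+ORG-G[:,2]*manip.tcp_to_tips
    E=o["ee_rot"];rv=Ro.from_matrix(E.T@G).as_rotvec(degrees=True)
    print("t",round(o["time"],2),"tip(bal) mm",(t*1e3).round(1),"F bal",(RB.T@o["ft_force"]).round(2),"gap",round(o["finger_gap"],2))
    print("turn u",(rv/180).round(4),"shift u in tool now",(E.T@(goal-o["ee_pos"])/.08).round(3),"in goal tool",(G.T@(goal-o["ee_pos"])/.08).round(3))
E
python3 -m handwheel '0 0 -0.0275 0 0 0 0;0 0 -0.0275 0 0 0 0;0 0 -0.0275 0 0 0 0;0 0 -0.0275 0 0 0 0' 20
python3 -c "
from h import *
todo([.040,0,.19])"
```

```text
time: 0.43
ee_pos: [0.2315, 0.471, 0.4039]
ee_rot: [[-0.994, 0.107, -0.001], [0.107, 0.994, -0.001], [0.001, -0.001, -1.0]]
ft_force: [0.8, 0.1, -0.1]
finger_gap: 0.454
grasp_force: 0.0
t 0.43 tip(bal) mm [-401.8  342.   230.5] F bal [ 0.77  0.22 -0.09] gap 0.45
turn u [-0.0004 -0.0002  0.0015] shift u in tool now [-5.501 -4.303  0.509] in goal tool [-5.521 -4.277  0.507]
```

```bash
python3 -m handwheel '0 0 0 -0.35 -0.28 0 0;0 0 0 -0.35 -0.28 0 0;0 0 0 -0.35 -0.28 0 0;0 0 0 -0.35 -0.28 0 0;0 0 0 -0.35 -0.28 0 0;0 0 0 -0.35 -0.28 0 0;0 0 0 -0.35 -0.28 0 0;0 0 0 -0.35 -0.28 0 0' >/dev/null
python3 -m handwheel '0 0 0 -0.35 -0.28 0 0;0 0 0 -0.35 -0.28 0 0;0 0 0 -0.35 -0.28 0 0;0 0 0 -0.35 -0.28 0 0;0 0 0 -0.35 -0.28 0 0;0 0 0 -0.35 -0.28 0 0;0 0 0 -0.35 -0.28 0 0;0 0 0 0 0 0 0' >/dev/null
python3 -c "
from h import *
todo([.040,0,.19])"
```

```text
t 1.77 tip(bal) mm [ 22.5   1.4 228.1] F bal [-1.45  0.   -0.77] gap -0.0
turn u [-0.001  -0.0003 -0.0018] shift u in tool now [-0.217 -0.022  0.476] in goal tool [-0.217 -0.025  0.476]
```

```bash
python3 -m handwheel '0 0 -0.0018 -0.11 -0.02 0 0;0 0 0 -0.11 0 0 0;0 0 0 0 0 0.24 0;0 0 0 0 0 0.24 0;0 0 0 0 0 0 0;0 0 0 0 0 0 0' >/dev/null
python3 - <<'E'
from h import *
todo([.040,0,.145])
s=manip.capture("side");t=manip.capture("top")
a=cv2.resize(s[100:290,225:405],None,fx=3,fy=3)[:,:,::-1];b=cv2.resize(t[150:280,260:365],None,fx=2.4,fy=2.4)[:,:,::-1]
im=np.zeros((570,795,3),np.uint8);im[:570,:540]=a;im[:312,543:795]=b;cv2.imwrite("pics/c2.png",im)
E
```

```text
t 2.27 tip(bal) mm [ 34.5   5.  190.7] F bal [-0.29 -0.34  1.14] gap -0.0
turn u [-0.0002 -0.0016  0.002 ] shift u in tool now [-0.06  -0.064  0.571] in goal tool [-0.058 -0.064  0.572]
```

View pics/c2.png

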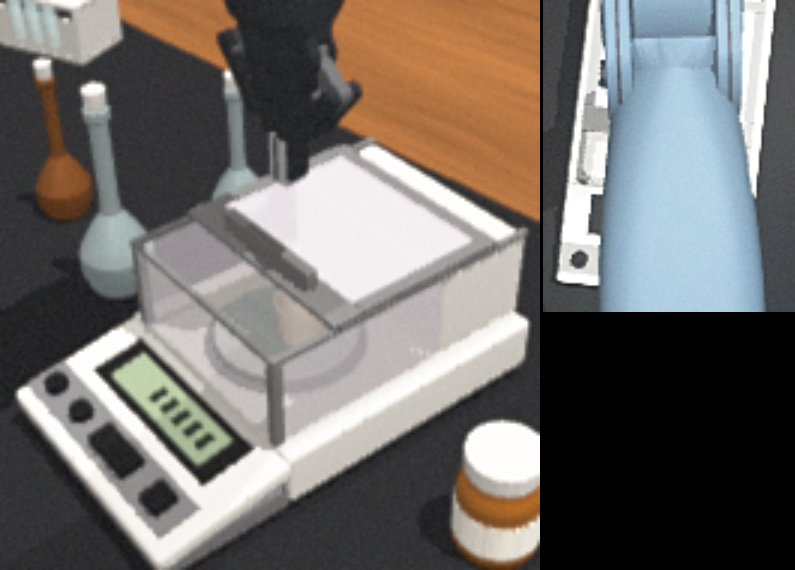

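The fingers are shut and hover behind the ridge, with the tip near side pixel (321,160). The top view is blocked by the arm. I'll check where the tip should project, shift back slightly and start descending.

```bash
python3 -m handwheel '0 0 0.002 -0.07 -0.05 0 0;0 0 0 0 -0.01 0.15 0;0 0 0 0 0 0.15 0;0 0 0 0 0 0.15 0;0 0 0 0 0 0 0;0 0 0 0 0 0 0'
python3 - <<'E'
from h import *
c=manip.camera_info("side")
p=c["R"]@(RB@np.array([.0345,.005,.1907])+ORG)+c["t"];print(c["fx"]*p[0]/p[2]+c["cx"],c["fy"]*p[1]/p[2]+c["cy"])
todo([.035,0,.145])
E
```

```text
time: 2.87
ee_pos: [0.634, 0.0816, 0.3298]
ee_rot: [[-0.994, 0.112, -0.001], [0.112, 0.994, -0.0], [0.001, -0.0, -1.0]]
ft_force: [1.0, 0.3, -0.1]
finger_gap: 0.003
grasp_force: 0.0
321.12376070311694 159.39541747622758
t 2.87 tip(bal) mm [ 41.5   0.  156.4] F bal [ 0.99  0.45 -0.08] gap 0.0
turn u [-0.0001 -0.0004 -0.0001] shift u in tool now [ 0.084 -0.001  0.143] in goal tool [ 0.084 -0.001  0.143]
```

```bash
python3 -m handwheel '0 0 0 0 0 0.05 0;0 0 0 0 0 0.05 0;0 0 0 0 0 0.05 0;0 0 0 0 0 0 0;0 0 0 0 0 0 0' |grep force:
python3 -c "
from h import *
todo([.035,0,.144])"
python3 -m handwheel '0 0 0 0.025 0 0 0;0 0 0 0.025 0 0 0;0 0 0 0.025 0 0 0;0 0 0 0.02 0 0 0;0 0 0 0.02 0 0 0;0 0 0 0 0 0 0'|grep force:
python3 -c "
from h import *
todo([.035,0,.144])"
```

```text
ft_force: [-0.1, -0.7, -0.1]
grasp_force: 0.0
t 3.28 tip(bal) mm [ 41.6   0.2 144.6] F bal [ 0.01 -0.75 -0.1 ] gap -0.0
turn u [-0.     -0.0002 -0.    ] shift u in tool now [ 0.083 -0.003  0.007] in goal tool [ 0.083 -0.003  0.007]
ft_force: [-0.0, -0.0, 0.8]
grasp_force: 0.0
t 3.78 tip(bal) mm [ 32.3   0.3 145.1] F bal [-0.02 -0.05  0.75] gap 0.0
turn u [ 0.  0. -0.] shift u in tool now [-0.034 -0.004  0.014] in goal tool [-0.034 -0.004  0.014]
```

```bash
python3 -m handwheel '0 0 0 0.012 0 0.002 0;0 0 0 0.012 0 0 0;0 0 0 0.012 0 0 0;0 0 0 0.012 0 0 0;0 0 0 0.012 0 0 0;0 0 0 0.012 0 0 0;0 0 0 0.012 0 0 0;0 0 0 0.012 0 0 0' |grep ft_
python3 -m handwheel '0 0 0 0.012 0 0.002 0;0 0 0 0.012 0 0 0;0 0 0 0.012 0 0 0;0 0 0 0.012 0 0 0;0 0 0 0.012 0 0 0;0 0 0 0.012 0 0 0;0 0 0 0.012 0 0 0;0 0 0 0.012 0 0 0' |grep ft_
python3 - <<'E'
from h import *
todo([-.024,0,.144])
s=manip.capture("side")
cv2.imwrite("pics/c3.png",cv2.resize(s[130:290,225:405],None,fx=3,fy=3)[:,:,::-1])
E
```

```text
ft_force: [1.8, -0.5, -0.8]
ft_force: [0.7, -0.1, 0.4]
t 5.12 tip(bal) mm [ 17.2   0.2 144.7] F bal [ 0.69 -0.03  0.37] gap 0.0
turn u [ 0.      0.0001 -0.    ] shift u in tool now [ 0.515 -0.003  0.009] in goal tool [ 0.515 -0.003  0.009]
```

View pics/c3.png

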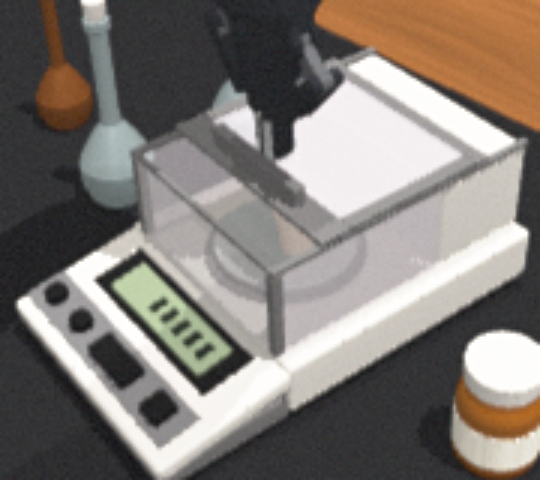

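The fingertip is touching the ridge's back face. The ridge's right end has moved from (316,185) to (303,190) in this crop, about 7 mm towards the front, so it pushes as planned.

```bash
for i in 1; do
python3 -m handwheel '0 0 0 0.012 0 0.002 0;0 0 0 0.012 0 0 0;0 0 0 0.012 0 0 0;0 0 0 0.012 0 0 0;0 0 0 0.012 0 0 0;0 0 0 0.012 0 0 0;0 0 0 0.012 0 0 0;0 0 0 0.012 0 0 0' |grep ft_
python3 -m handwheel '0 0 0 0.012 0 0.002 0;0 0 0 0.012 0 0 0;0 0 0 0.012 0 0 0;0 0 0 0.012 0 0 0;0 0 0 0.012 0 0 0;0 0 0 0.012 0 0 0;0 0 0 0.012 0 0 0;0 0 0 0.012 0 0 0' |grep ft_
python3 -m handwheel '0 0 0 0.012 0 0.002 0;0 0 0 0.012 0 0 0;0 0 0 0.012 0 0 0;0 0 0 0.012 0 0 0;0 0 0 0.012 0 0 0;0 0 0 0.01 0 0 0;0 0 0 0.01 0 0 0;0 0 0 0.01 0 0 0' |grep ft_
done
python3 - <<'E'
from h import *
todo([-.024,0,.144])
E
```

```text
ft_force: [1.3, 0.1, 0.2]
ft_force: [0.5, 0.6, 0.1]
ft_force: [1.0, 0.4, 0.4]
t 7.17 tip(bal) mm [ -5.4   0.3 144.1] F bal [0.96 0.49 0.45] gap -0.0
turn u [ 0.     -0.     -0.0001] shift u in tool now [ 0.232 -0.003  0.001] in goal tool [ 0.232 -0.003  0.001]
```

```bash
python3 -m handwheel '0 0 0 0.007 0 0 0;0 0 0 0.007 0 0 0;0 0 0 0.007 0 0 0;0 0 0 0.007 0 0 0;0 0 0 0.007 0 0 0;0 0 0 0.007 0 0 0;0 0 0 0.007 0 0 0;0 0 0 0.007 0 0 0' |grep ft_
python3 -m handwheel '0 0 0 0.007 0 0 0;0 0 0 0.007 0 0 0;0 0 0 0.007 0 0 0;0 0 0 0.007 0 0 0;0 0 0 0.007 0 0 0;0 0 0 0.007 0 0 0;0 0 0 0.007 0 0 0;0 0 0 0.007 0 0 0' |grep ft_
python3 -m handwheel '0 0 0 0.005 0 0.002 0;0 0 0 0.005 0 0 0;0 0 0 0.005 0 0 0;0 0 0 0.005 0 0 0;0 0 0 0.005 0 0 0;0 0 0 0.005 0 0 0;0 0 0 0.005 0 0 0;0 0 0 0.005 0 0 0' |grep ft_
python3 - <<'E'
from h import *
todo([-.024,0,.144])
s=manip.capture("side")
cv2.imwrite("pics/c4.png",cv2.resize(s[150:250,250:350],None,fx=5,fy=5,interpolation=cv2.INTER_CUBIC)[:,:,::-1])
E
```

```text
ft_force: [1.5, 0.9, 1.1]
ft_force: [1.1, 0.5, 0.3]
ft_force: [0.6, 0.2, 0.2]
t 9.17 tip(bal) mm [-17.5   0.2 144. ] F bal [0.57 0.27 0.17] gap 0.0
turn u [-0.  0. -0.] shift u in tool now [ 0.081 -0.003 -0.   ] in goal tool [ 0.081 -0.003 -0.   ]
```

View pics/c4.png

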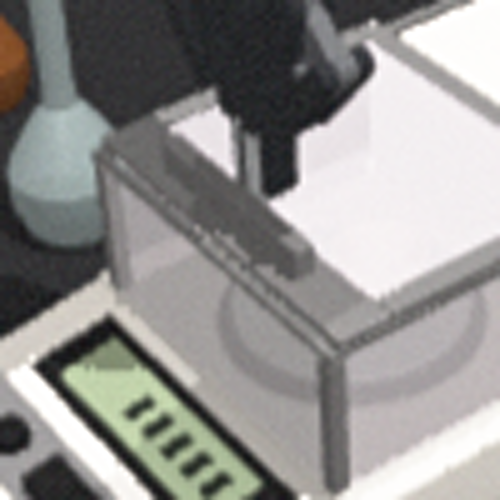

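The lid's front edge is now only a few mm from the shield's front, with the ridge end near (300,255) in the crop. I'll creep in and watch the force.

```bash
python3 -m handwheel '0 0 0 0.004 0 0 0;0 0 0 0.004 0 0 0;0 0 0 0.004 0 0 0;0 0 0 0.004 0 0 0;0 0 0 0.004 0 0 0;0 0 0 0.004 0 0 0;0 0 0 0.004 0 0 0;0 0 0 0.004 0 0 0' |grep ft_
python3 -m handwheel '0 0 0 0.004 0 0 0;0 0 0 0.004 0 0 0;0 0 0 0.004 0 0 0;0 0 0 0.004 0 0 0;0 0 0 0.004 0 0 0' |grep ft_
python3 - <<'E'
from h import *
todo([-.024,0,.144])
E
```

```text
ft_force: [1.1, -0.1, 1.0]
ft_force: [1.3, 0.3, 0.6]
t 10.3 tip(bal) mm [-21.7   0.2 143.9] F bal [1.28 0.41 0.59] gap 0.0
turn u [-0.     -0.     -0.0001] shift u in tool now [ 0.029 -0.003 -0.001] in goal tool [ 0.029 -0.003 -0.001]
```

```bash
python3 -m handwheel '0 0 0 0.004 0 0 0;0 0 0 0.004 0 0 0;0 0 0 0.004 0 0 0;0 0 0 0.004 0 0 0' |grep ft_
python3 -c "
from h import *
todo([-.024,0,.144])"
```

```text
ft_force: [1.0, -0.5, 0.7]
t 10.63 tip(bal) mm [-23.    0.2 143.9] F bal [ 1.02 -0.35  0.71] gap 0.0
turn u [-0.     -0.     -0.0001] shift u in tool now [ 0.013 -0.003 -0.001] in goal tool [ 0.013 -0.003 -0.001]
```

```bash
python3 -m handwheel '0 0 0 0.004 0 0 0;0 0 0 0.004 0 0 0;0 0 0 0.004 0 0 0' |grep ft_
python3 -c "
from h import *
todo([-.024,0,.144])"
```

```text
ft_force: [1.6, 0.5, 1.0]
t 10.88 tip(bal) mm [-23.9   0.2 144. ] F bal [1.5  0.68 0.96] gap -0.0
turn u [-0. -0. -0.] shift u in tool now [ 0.001 -0.003 -0.001] in goal tool [ 0.001 -0.003 -0.001]
```

```bash
python3 -m handwheel '0 0 0 0.004 0 0 0;0 0 0 0.004 0 0 0;0 0 0 0.004 0 0 0' |grep ft_
python3 -c "
from h import *
todo([-.024,0,.144])"
```

```text
ft_force: [1.9, 0.7, 0.1]
t 11.13 tip(bal) mm [-24.9   0.2 144. ] F bal [1.79 0.91 0.07] gap 0.0
turn u [-0.  0. -0.] shift u in tool now [-0.011 -0.003 -0.001] in goal tool [-0.011 -0.003 -0.001]
```

```bash
python3 -m handwheel '0 0 0 0.004 0 0 0;0 0 0 0.004 0 0 0;0 0 0 0.004 0 0 0' |grep ft_
python3 -c "
from h import *
todo([-.024,0,.144])"
```

```text
ft_force: [0.5, -0.4, 0.5]
t 11.38 tip(bal) mm [-25.8   0.2 143.9] F bal [ 0.49 -0.31  0.48] gap 0.0
turn u [ 0.     -0.     -0.0001] shift u in tool now [-0.023 -0.003 -0.001] in goal tool [-0.023 -0.003 -0.001]
```

```bash
python3 -m handwheel '0 0 0 0.004 0 0 0;0 0 0 0.004 0 0 0' |grep ft_
python3 -c "
from h import *
todo([-.024,0,.144])"
```

```text
ft_force: [2.4, 0.2, -0.5]
t 11.55 tip(bal) mm [-26.3   0.2 144. ] F bal [ 2.35  0.45 -0.52] gap -0.0
turn u [ 0.      0.0001 -0.0001] shift u in tool now [-0.029 -0.003 -0.   ] in goal tool [-0.029 -0.003 -0.   ]
```

```bash
python3 -m handwheel '0 0 0 0.004 0 0 0;0 0 0 0 0 0 0' |grep ft_
python3 -m handwheel '0 0 0 0 0 0 0' |grep ft_
python3 - <<'E'
from h import *
todo([-.024,0,.144])
s=manip.capture("side")
cv2.imwrite("pics/c5.png",cv2.resize(s[150:250,250:350],None,fx=5,fy=5,interpolation=cv2.INTER_CUBIC)[:,:,::-1])
E
```

```text
ft_force: [2.9, -0.0, 0.1]
ft_force: [3.4, 0.1, -1.0]
t 11.8 tip(bal) mm [-26.3   0.2 144. ] F bal [ 3.36  0.43 -0.96] gap 0.0
turn u [ 0.      0.0003 -0.0001] shift u in tool now [-0.031 -0.003 -0.001] in goal tool [-0.031 -0.003 -0.001]
```

View pics/c5.png

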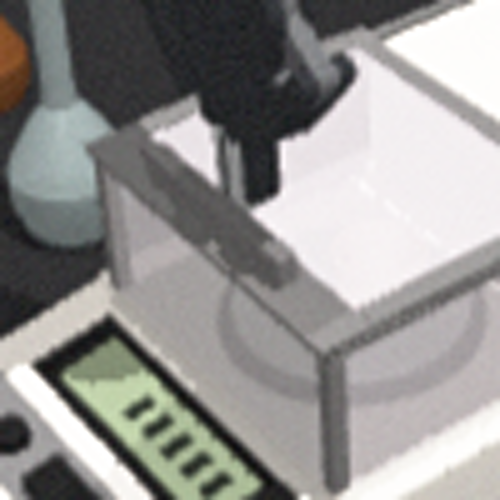

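The tip has stopped at -26.3 mm with a steady 3.4 N, and the image shows the lid's edge flush with the shield's front, so the lid is shut. I'll back off, lift and tilt.

```bash
python3 -m handwheel '0 0 0 -0.03 0 0 0;0 0 0 -0.05 0 0 0;0 0 0 0 0 0 0;0 0 0 0 0 -0.3 0;0 0 0 0 0 -0.3 0;0 0 0 0 0 -0.1 0;0 0 0 0 0 0 0' |grep ft_
python3 -m handwheel '0 0 0 0.4 0.03 0 0;0 0 0 0.4 0.03 0 0;0 0 0 0.4 0.03 0 0;0 0 0 0.2 0 0 0;0 0 0 0 0 0 0' |grep ft_
python3 -c "
from h import *
todo([-.139,-.008,.0856],10)"
```

```text
ft_force: [0.4, 1.3, -0.5]
ft_force: [0.5, 0.3, -0.1]
t 12.85 tip(bal) mm [-136.2    7.6  198.6] F bal [ 0.44  0.39 -0.06] gap -0.0
turn u [-0.0001 -0.0569  0.0004] shift u in tool now [ 0.415 -0.195  1.447] in goal tool [ 0.665 -0.196  1.35 ]
```

```bash
python3 -m handwheel '0 -0.028 0 0 0 0 0;0 -0.0285 0 0 0 0 0;0 0 0 0.33 -0.1 0 0;0 0 0 0.33 -0.1 0 0;0 0 0 0 0 0.4 0;0 0 0 0 0 0.4 0;0 0 0 0 0 0.4 0;0 0 0 0 0 0 0' |grep ft_
python3 -m handwheel '0 0 0 0 0 0 0'|grep ft_
python3 -c "
from h import *
todo([-.1355,-.008,.066],10)"
```

```text
ft_force: [-1.2, -0.6, -1.9]
ft_force: [-0.3, -0.0, -0.4]
t 13.6 tip(bal) mm [-139.    -9.2   95.6] F bal [-0.25 -0.05 -0.43] gap 0.0
turn u [-0.0005 -0.0012 -0.0001] shift u in tool now [0.028 0.013 0.372] in goal tool [0.03  0.012 0.372]
```

```bash
python3 -m handwheel '0 -0.001 0 0.03 0.012 0.1 0;0 0 0 0 0 0.1 0;0 0 0 0 0 0.1 0;0 0 0 0 0 0.07 0;0 0 0 0 0 0.07 0;0 0 0 0 0 0.06 0;0 0 0 0 0 0 0;0 0 0 0 0 0 0' |grep ft_
python3 - <<'E'
from h import *
todo([-.132,-.008,.046],10)
s=manip.capture("side")
cv2.imwrite("pics/c6.png",cv2.resize(s[190:290,220:320],None,fx=5,fy=5,interpolation=cv2.INTER_CUBIC)[:,:,::-1])
E
```

```text
ft_force: [1.1, 0.0, -0.3]
t 14.27 tip(bal) mm [-131.7   -7.7   58.8] F bal [ 1.05  0.15 -0.26] gap -0.0
turn u [-0.0001  0.0017 -0.    ] shift u in tool now [ 0.021 -0.005  0.157] in goal tool [ 0.02  -0.005  0.157]
```

View pics/c6.png

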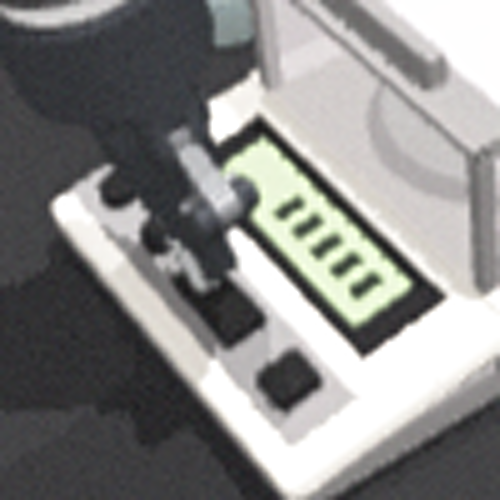

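The tip sits about 12 mm above the tare key, near (210,285) in the crop. The oblong key lies directly beneath it, and the round keys and square key are clear.

```bash
python3 -m handwheel '0 0.0015 0 0.02 -0.004 0.02 0;0 0 0 0 0 0.02 0;0 0 0 0 0 0.02 0;0 0 0 0 0 0.02 0;0 0 0 0 0 0.02 0;0 0 0 0 0 0.02 0;0 0 0 0 0 0.0 0' |grep ft_
python3 -c "
from h import *
todo([-.132,-.008,.046],10)"
python3 -m handwheel '0 0 0 0 0 0.01 0;0 0 0 0 0 0.01 0;0 0 0 0 0 0.01 0;0 0 0 0 0 0.0 0' |grep ft_
python3 -c "
from h import *
todo([-.132,-.008,.046],10)"
```

```text
ft_force: [-0.3, 0.2, 0.2]
t 14.9 tip(bal) mm [-132.4   -8.    48.8] F bal [-0.3   0.13  0.18] gap 0.0
turn u [-0.      0.0002 -0.    ] shift u in tool now [-0.    -0.001  0.035] in goal tool [-0.    -0.001  0.035]
ft_force: [-0.6, -0.6, -0.3]
t 15.23 tip(bal) mm [-131.8   -7.9   46.8] F bal [-0.53 -0.62 -0.29] gap 0.0
turn u [-0.      0.0004 -0.    ] shift u in tool now [ 0.002 -0.001  0.009] in goal tool [ 0.002 -0.001  0.009]
```

```bash
python3 -m handwheel '0 0 0 0 0 0.01 0;0 0 0 0 0 0.01 0;0 0 0 0 0 0 0' |grep ft_
python3 -c "
from h import *
todo([-.132,-.008,.046],10)"
python3 -m handwheel '0 0 0 0 0 0.01 0;0 0 0 0 0 0 0' |grep ft_
python3 -c "
from h import *
todo([-.132,-.008,.046],10)"
```

```text
ft_force: [-0.2, -0.3, 0.9]
t 15.48 tip(bal) mm [-131.3   -7.9   45.5] F bal [-0.15 -0.32  0.9 ] gap -0.0
turn u [-0.      0.0005 -0.0001] shift u in tool now [ 0.004 -0.001 -0.007] in goal tool [ 0.004 -0.001 -0.007]
ft_force: [-0.3, 0.4, 2.5]
t 15.65 tip(bal) mm [-131.2   -7.9   44.8] F bal [-0.32  0.37  2.48] gap 0.0
turn u [ 0.      0.0005 -0.    ] shift u in tool now [ 0.004 -0.002 -0.017] in goal tool [ 0.004 -0.002 -0.017]
```

```bash
python3 -m handwheel '0 0 0 0 0 0.01 0;0 0 0 0 0 0.01 0;0 0 0 0 0 0.008 0;0 0 0 0 0 0 0' |grep ft_
python3 -c "
from h import *
todo([-.132,-.008,.046],10)"
python3 -m handwheel '0 0 0 0 0 0 0' |grep ft_
python3 -c "
from h import *
todo([-.132,-.008,.046],10)"
python3 -m handwheel '0 0 0 0 0 0 0' |grep ft_
```

```text
ft_force: [-1.1, 0.6, 3.8]
t 15.98 tip(bal) mm [-130.8   -7.9   42.5] F bal [-1.19  0.44  3.75] gap 0.0
turn u [ 0.      0.0005 -0.0001] shift u in tool now [ 0.004 -0.001 -0.046] in goal tool [ 0.004 -0.001 -0.046]
ft_force: [-1.3, -0.4, 2.9]
t 16.07 tip(bal) mm [-130.8   -7.9   42.5] F bal [-1.29 -0.54  2.9 ] gap 0.0
turn u [ 0.      0.0005 -0.0001] shift u in tool now [ 0.004 -0.001 -0.045] in goal tool [ 0.004 -0.001 -0.045]
ft_force: [-1.9, 0.2, 3.0]
```

```bash
python3 -m handwheel '0 0 0 0 0 0.007 0;0 0 0 0 0 0 0' |grep ft_
python3 -m handwheel '0 0 0 0 0 0 0' |grep ft_
python3 -m handwheel '0 0 0 0 0 0 0' |grep ft_
python3 -c "
from h import *
todo([-.132,-.008,.046],10)"
python3 -m handwheel '0 0 0 0 0 -0.04 0;0 0 0 0 0 -0.06 0;0 0 0 0 0 -0.1 0;0 0 0 0 0 -0.1 0;0 0 0 0 0 0 0;0 0 0 0 0 0 0' |grep ft_
python3 -c "
from h import *
todo([-.1355,-.064,.066],10)"
```

```text
ft_force: [-1.5, -0.5, 4.8]
ft_force: [-0.9, -0.2, 3.8]
ft_force: [-0.4, 0.1, 4.2]
t 16.48 tip(bal) mm [-130.7   -7.9   41.9] F bal [-0.43  0.02  4.2 ] gap 0.01
turn u [ 0.      0.0005 -0.    ] shift u in tool now [ 0.004 -0.002 -0.053] in goal tool [ 0.004 -0.002 -0.053]
ft_force: [0.1, 0.8, -1.0]
t 16.98 tip(bal) mm [-134.4   -7.8   66.4] F bal [-0.    0.84 -0.98] gap 0.0
turn u [ 0.0001  0.001  -0.0001] shift u in tool now [ 0.007 -0.702  0.002] in goal tool [ 0.007 -0.702  0.002]
```

```bash
python3 -m handwheel '0 0 0 0.007 -0.35 0 0;0 0 0 0 -0.35 0 0;0 0 0 0 0 0 0;0 0 0 0 0 0 0;0 0 0 0 0 0 0;0 0 0 0 0 0 0' |grep ft_
python3 -m handwheel '0 0 0 0 0 0.05 0;0 0 0 0 0 0.05 0;0 0 0 0 0 0.05 0;0 0 0 0 0 0.03 0;0 0 0 0 0 0.02 0;0 0 0 0 0 0.02 0;0 0 0 0 0 0.0 0' |grep ft_
python3 - <<'E'
from h import *
todo([-.132,-.064,.046],10)
s=manip.capture("side")
cv2.imwrite("pics/c7.png",cv2.resize(s[190:290,220:320],None,fx=5,fy=5,interpolation=cv2.INTER_CUBIC)[:,:,::-1])
E
```

```text
ft_force: [-0.0, 0.2, 0.1]
ft_force: [0.8, -0.4, 0.1]
t 18.07 tip(bal) mm [-132.7  -63.9   47.5] F bal [ 0.8  -0.3   0.07] gap 0.0
turn u [-0.      0.0002 -0.    ] shift u in tool now [-0.007 -0.002  0.02 ] in goal tool [-0.007 -0.002  0.02 ]
```

View pics/c7.png

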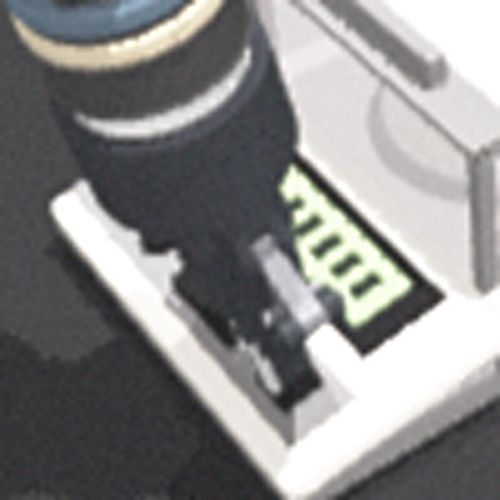

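The tip is just above the square print key, near (275,390) in the crop. I'll press the same depth as before.

```bash
python3 -m handwheel '0 0 0 -0.007 0 0.01 0;0 0 0 0 0 0.01 0;0 0 0 0 0 0.01 0;0 0 0 0 0 0.01 0;0 0 0 0 0 0.01 0;0 0 0 0 0 0.01 0;0 0 0 0 0 0 0' |grep ft_
python3 -m handwheel '0 0 0 0 0 0 0' |grep ft_
python3 -c "
from h import *
todo([-.132,-.064,.046],10)"
```

```text
ft_force: [-2.0, -0.7, 3.2]
ft_force: [-0.6, -0.9, 3.2]
t 18.78 tip(bal) mm [-130.8  -63.9   43.7] F bal [-0.51 -0.98  3.22] gap 0.0
turn u [-0.      0.0007 -0.0001] shift u in tool now [ 0.006 -0.001 -0.03 ] in goal tool [ 0.006 -0.001 -0.03 ]
```

```bash
python3 -m handwheel '0 0 0 0 0 0.01 0;0 0 0 0 0 0.01 0;0 0 0 0 0 0 0' |grep ft_
python3 -m handwheel '0 0 0 0 0 0 0' |grep ft_
python3 -m handwheel '0 0 0 0 0 0 0' |grep ft_
python3 -c "
from h import *
todo([-.132,-.064,.046],10)"
```

```text
ft_force: [-0.4, -0.2, 3.3]
ft_force: [-0.7, 0.5, 3.6]
ft_force: [-0.6, -0.6, 4.4]
t 19.2 tip(bal) mm [-130.5  -63.9   42.1] F bal [-0.55 -0.71  4.38] gap 0.0
turn u [-0.      0.0007 -0.0001] shift u in tool now [ 0.005 -0.001 -0.051] in goal tool [ 0.006 -0.001 -0.051]
```

```bash
python3 -m handwheel '0 0 0 0 0 -0.04 0;0 0 0 0 0 -0.06 0;0 0 0 0 0 -0.2 0;0 0 0 0 0 -0.3 0;0 0 0 0 0 -0.4 0;0 0 0 0 0 -0.4 0;0 0 0 0 0 -0.4 0;0 0 0 0 0 0 0' |grep ft_
python3 -m handwheel '0 0 0 0.4 0 0 0;0 0 0 0.4 0 0 0;0 0 0 0.4 0 0 0;0 0 0 0 0 0 0;0 0 0 0 0 0 0' |grep ft_
python3 - <<'E'
from h import *
todo([-.132,-.064,.046],10)
s=manip.capture("side")
cv2.imwrite("pics/c8.png",cv2.resize(s[120:300,220:420],None,fx=3.3,fy=3.3,interpolation=cv2.INTER_CUBIC)[:,:,::-1])
E
```

```text
ft_force: [1.2, -0.4, 0.5]
ft_force: [-0.8, 0.9, -0.3]
t 20.28 tip(bal) mm [-251.9  -63.8  165.8] F bal [-0.93  0.79 -0.34] gap 0.0
turn u [0.0001 0.0003 0.0001] shift u in tool now [-1.216 -0.003  1.736] in goal tool [-1.218 -0.002  1.735]
```

View pics/c8.png

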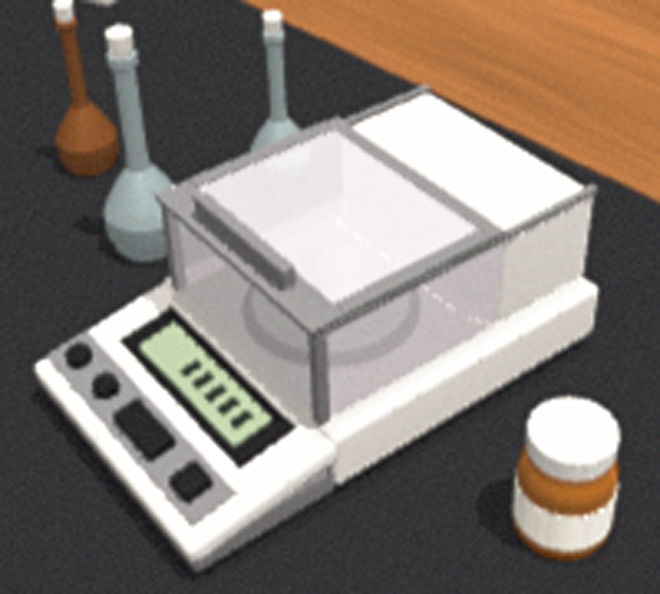

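The last picture shows the lid flush with the front, its ridge ending near (290,275). All keys are up, the flasks and jar are where they were, and the arm is clear.

```bash
python3 -c "
from cell import manip
print(manip.close_job())"
```

```text
the job is handed in; nothing more can be done
None
```

I eased the lid shut against its stop, tapped the tare key and then, once it was clear, the print key, and handed the job in at about 20 s; the highest force I read was 4.8 N, the flasks and jar are where they stood, and the crucible, never touched, couldn't be made out through the shut lid in the last picture.

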